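# Shut the square canister and bring it round to the spoon rest

### The arm

A 6-joint arm with a two-finger parallel gripper is mounted at the origin on the work surface. World frame = base frame: x ahead of the robot, y to its left, z up, the work surface at z = 0. Lengths are in mm, angles in rad, forces in N, time in s.
With the tool pointing down it reaches from about 275 to 825 mm from the base axis. Payload 4.9 kg.
Tool frame: the origin (TCP) lies at the very end of the fingers, on their centre line; the grasp point (between the pads) lies 19 mm behind it; z points along the fingers, y is the direction in which the jaws open and shut (so a half turn about z gives the same grasp; the last joint's range is limited). The gripper opens to 85 mm and grips with 20 to 120 N. Pads are 22 mm wide; open, the fingers measure 114 mm over their backs; the gripper's body (76 mm by 85 mm) begins 54 mm behind the grasp point. The pads swing forward as they close: fully open they stand 13 mm farther back than shut.
Start: joints at [-0.134, 0.326, -0.193, 1.052, 0, 1.437], TCP at [550.017, 0.009, 231.281] pointing down, gripper open.
Joint ranges: [-2.65, 2.65], [-0.97, 1.79], [-1.3, 1.35], [-1.93, 2.1], [-1.47, 1.37], [-3.14, 3.14]. Speed limits (rad/s): [2.57, 2.57, 3.14, 3.14, 3.14, 3.14].

### API

Orientations are given as [roll, pitch, yaw] about the fixed x, y, z axes, in that order (R = Rz(yaw) Ry(pitch) Rx(roll)).
In Python, from bench import bot, solve_ik, imaging gives the robot as it stands. Calls block until the motion is done:
- bot.move_ptp(position, orientation): joint-space move of the TCP to a pose.
- bot.movel(position, rot=None, max_speed=150, threshold=None): straight line of the TCP; rot=None keeps the orientation; max_speed is the mean speed in mm/s. With threshold (N) it stops when the force on the tool has changed by that much, and returns True; else False.
- bot.move_j(angles): joint-space move.
- bot.grip(opening, effort=None): opening from 0.0 (shut) to 1.0 (fully open); effort is the grip in N (None keeps the last); returns when the fingers have stopped.
- bot.dwell(seconds).
- solve_ik(position, orientation): joint angles nearest the present ones, or None.
- bot.get_state(): the state.
- imaging.capture(name): name is "scene" or "side" or "wrist"; returns the picture (400x640x3 uint8, blue, green, red); there is no depth.
- imaging.camera_model(name): a dict with "K" (3x3 intrinsics, pixels), "k1" (the pictures are not rectified: a ray, as slopes to the right and down, at radius r is drawn at 1 + k1 r^2 times it, then the intrinsics apply), "position" and "rotation" of the camera in the world. Camera axes: x right, y up, looking along -z (the intrinsics and any distortion apply to the point x, -y, -z); pixel columns grow to the right and rows downward; lengths in mm; the calibration is good to about 2 mm. A picture is of the moment at which its call begins: read the wrist's pose just before it. camera_model takes no time and is no camera call; for the wrist camera it gives the pose at the moment of the call.
A pose or a line that the arm cannot do raises bot.IKError and nothing moves.
- bot.sign_off(): hands the job in, once; it reports no verdict.
The state is a dict: "t": time; "qpos": joint angles; "joint_velocities": joint speeds; "effort": joint torques, N m; "tcp_pos": TCP position; "orientation": TCP orientation; "contact_force": force on the tool from outside, world axes, zero at the start; "wrist_torque": the same for the moment, N m; "opening": opening from 0.0 (shut) to 1.0 (fully open).
Only numpy, scipy, OpenCV 4.12 (cv2) and the standard library are available. Lean on these libraries where they do the work, as an engineer would, in place of code of your own. Each camera call takes 0.05 s, during which the arm holds its last target.

### The job

On the drinks table, press the loose lid of the square canister on the carousel down until it is fully home. Then turn the carousel until that canister stands at the front, in line with the steel spoon rest on the carousel's foot, and finish while still holding the carousel firmly and motionless there: do not let go. Leave the mug, the stack of paper cups and the tin where they stand.

Things in the scene. Friction and masses are not known exactly. Their poses are not given: they have to be found in the camera images.
- carousel_base: Fixed foot of the carousel: dark steel disc, 250 mm across, 14 mm high. Origin: centre of its underside, on the vertical turning axis; z up. A flat steel tongue (the spoon rest, 64 mm wide, 10 mm thick with 6 mm side rims, round end) sticks out along its -x to 242 mm from the axis: that side is the front. Place and yaw differ each time.
- turntable (a joint): Angle of the turntable on the foot, rad, growing anticlockwise seen from above; 0 (or 6.283, any whole turn) when the square canister is at the front, in line with the spoon rest. Turns freely either way, light friction (0.06 N m), no spring or detent, stays where left. Dark wooden disc 270 mm across, upper face 28 mm above the table; 24 mm steel hub in the middle, 50 mm high.
- lid (a joint): How far the square canister's lid is pressed in, m: 0 to 0.002 at the start (8 to 10 mm too high, black gasket showing), 0.010 when fully home. Friction fit: about 7 N moves it straight down (or up again), it stays where left and stops dead when home. It cannot come off and does not turn on the canister.
- square_jar (a point): Point on the square canister's axis at its foot, 28 mm above the table. Four white canisters, 90 mm high, are fixed on the turntable 90 degrees apart, axes 85 mm from the turning axis, all with wooden lids and round knobs: three are round (60 mm across), one is square (58 mm, sides facing radially and tangentially).
- knob_top (a point): Centre of the top of the round wooden knob on the square canister's lid. Knob 28 mm across, 30 mm high, on the canister's axis, on a square lid 60 mm wide and 12 mm thick. The knob's top is 170 mm above the table with the lid fully up, 160 mm when home; the round canisters' equal knobs have their tops at 160 mm.
- front_mark (a point): Fixed point on the foot's front line, 85 mm from the turning axis towards the spoon rest, 28 mm above the table: where the square canister's axis point belongs.
- mug: White ceramic mug, 76 mm across and 85 mm high, with a handle; loose bystander. Origin: centre of its underside.
- cup_stack: Stack of white paper cups, 71 mm across, 108 mm high, light; loose bystander. Origin: centre of its underside.
- tin: Closed steel tin, 68 mm across, 105 mm high; loose bystander. Origin: centre of its underside.

How it is judged (in metres and radians):
On the way:
1. the square canister's lid is pressed fully home (value of joint lid above 0.0085 m), for 0.2 s.
At the end, for the whole second after the job is handed in: The lid is still home (within 2.5 mm), the square canister stands within 12 mm of the front mark, the turntable is still (under 0.05 rad/s), and the fingers are holding the turntable, a canister or a lid with more than 2 N (value of joint lid above 0.0075 m and horizontal distance between square_jar and front_mark below 0.012 m and velocity of joint turntable between -0.05 and 0.05 rad/s and contact force between the fingers and turntable above 2 N); the arm keeps its last pose, push and grip.
It fails at once if the mug is shoved or knocked over (distance of mug from where it was at the start of the episode above 0.03 m or angle between mug's own z axis and vertical above 0.5 rad).
It fails at once if the stack of cups is shoved or knocked over (distance of cup_stack from where it was at the start of the episode above 0.03 m or angle between cup_stack's own z axis and vertical above 0.5 rad).
It fails at once if the tin is shoved or knocked over (distance of tin from where it was at the start of the episode above 0.03 m or angle between tin's own z axis and vertical above 0.5 rad).
It also fails if it takes over 51 s, if anything falls off the work surface, if the arm or the gripper's body presses on something with over 40 N, if the wrist force passes 120 N, or if a joint passes its speed limit or range.

## Working session

There is one attempt and no reset: what is moved stays moved. The work goes in short steps, each a Python script; the robot and the scene stay as the last script left them, time stands still between calls to the robot, and variables do not carry over. Pictures are saved under pics/ and viewed, and the job is handed in when it is done.

```bash
ls; mkdir -p pics
python3 - <<'E'
from bench import bot, imaging
import cv2
for n in ("scene","side","wrist"):
    m=imaging.camera_model(n); print(n,m)
    cv2.imwrite(f"pics/{n}0.png",imaging.capture(n))
print(bot.get_state())
E
```

```text
pics
scene {'K': array([[442.5945618 ,   0.        , 317.45247878],
       [  0.        , 442.5945618 , 197.50809688],
       [  0.        ,   0.        ,   1.        ]]), 'k1': -0.03382242824825195, 'position': array([1512.00310371,  -34.14915278,  798.56913459]), 'rotation': array([ 9.09760834e-01, -3.62029006e-04,  1.48928787e+00])}
side {'K': array([[486.80932782,   0.        , 317.52617453],
       [  0.        , 486.80932782, 192.12922864],
       [  0.        ,   0.        ,   1.        ]]), 'k1': -0.05018318926159419, 'position': array([ 115.6751792 , -860.06125531,  797.74774866]), 'rotation': array([ 1.01195972,  0.0068631 , -0.51478919])}
wrist {'K': array([[321.07364456,   0.        , 322.95346655],
       [  0.        , 321.07364456, 196.52742882],
       [  0.        ,   0.        ,   1.        ]]), 'k1': -0.03462376643979211, 'position': array([549.16358102,  85.7011381 , 373.90819139]), 'rotation': array([-0.33572413,  0.00211516, -0.00145982])}
{'t': 0.15, 'qpos': array([-1.34211799e-01,  3.26777664e-01, -1.93365947e-01,  1.05199651e+00,
        2.50639373e-06,  1.43662803e+00]), 'joint_velocities': array([ 1.33614948e-03, -1.52086139e-03,  1.43201220e-03,  6.76782247e-05,
        8.40726988e-04, -2.33252438e-04]), 'effort': array([ 1.04211274e-03, -4.43704247e+01,  2.62664723e+01,  1.04285317e-02,
       -1.23322516e-04, -3.51401161e-05]), 'tcp_pos': array([5.49552725e+02, 6.61229947e-02, 2.30675053e+02]), 'orientation': array([-3.14026127e+00, -1.82237485e-04,  1.57075270e+00]), 'contact_force': array([-0.22434302, -0.15651918, -0.81131148]), 'wrist_torque': array([-0.0158274 ,  0.01392962,  0.00058333]), 'opening': 0.9980924392559366}
```

View pics/scene0.png

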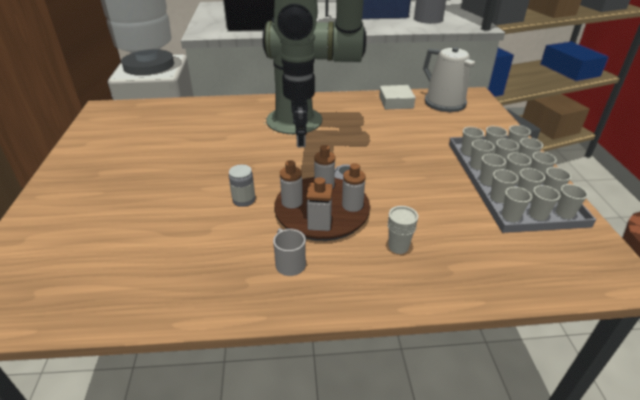

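View pics/side0.png

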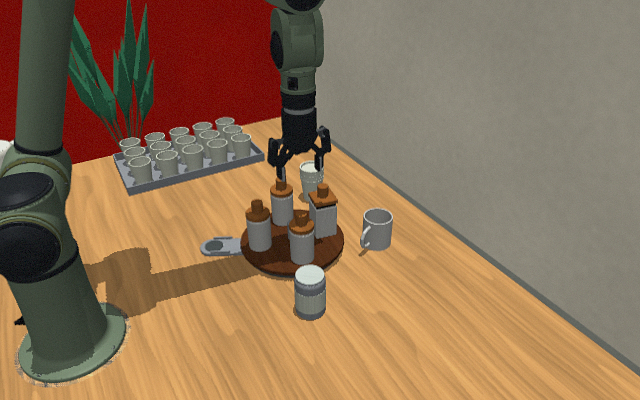

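View pics/wrist0.png

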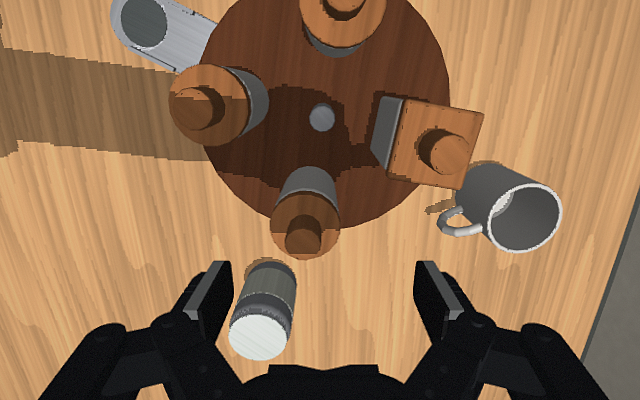

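```bash
cat > h.py <<'E'
import numpy as np, cv2
from scipy.spatial.transform import Rotation as Ro
def ray(m,uv):
    p=cv2.undistortPoints(np.array([[uv]],float),m["K"],np.array([m["k1"],0,0,0,0]))[0,0]
    # iterate exact enough: forward distortion model r*(1+k1 r^2)
    d=Ro.from_euler("xyz",m["rotation"]).apply([p[0],-p[1],-1]); return np.array(m["position"]),d/np.linalg.norm(d)
def onz(m,uv,z):
    o,d=ray(m,uv); return o+d*(z-o[2])/d[2]
def tri(rs):
    A=np.zeros((3,3));b=np.zeros(3)
    for o,d in rs:
        P=np.eye(3)-np.outer(d,d);A+=P;b+=P@o
    x=np.linalg.solve(A,b); return x,[np.linalg.norm((np.eye(3)-np.outer(d,d))@(x-o)) for o,d in rs]
E
python3 - <<'E'
from h import *; from bench import imaging
w=imaging.camera_model("wrist");s=imaging.camera_model("side");c=imaging.camera_model("scene")
for z in (50,78): print("hub",z,onz(w,(322,109),z),)
print("hub wrist",onz(w,(322,117),50))
print("sqknob w165/160",onz(w,(450,153),170),"side",onz(s,(322,186),170),"scene",onz(c,(320,181),170))
print("round knobs", [onz(w,p,160) for p in((196,110),(304,240))], [onz(s,p,160) for p in((258,204),(302,217),(281,182))],[onz(c,p,160) for p in((291,163),(324,149),(354,168))])
print("tongue end", onz(w,(140,22),10), onz(s,(206,247),10))
print("mug",onz(w,(524,217),85),onz(s,(378,215),85)," tin",onz(w,(258,338),105),onz(s,(310,273),105)," cups",onz(c,(403,214),108))
E
```

```text
hub 50 [547.63676398  63.31900996  50.        ]
hub 78 [547.77312922  65.25263557  78.        ]
hub wrist [547.61848965  55.6562443   50.        ]
sqknob w165/160 [630.82272226  44.21288012 170.        ] side [629.92265444  35.24197804 170.        ] scene [641.91155082  43.36734185 170.        ]
round knobs [array([466.201137  ,  70.69728292, 160.        ]), array([534.59459544, -23.12276739, 160.        ])] [array([464.99561961,  54.56029049, 160.        ]), array([530.52402478, -45.71025434, 160.        ]), array([557.21492307, 119.27454897, 160.        ])] [array([541.75243787, -24.0017071 , 160.        ]), array([479.63889895,  68.39560842, 160.        ]), array([578.13445212, 136.66908706, 160.        ])]
tongue end [360.2230864 149.1670685  10.       ] [347.94295685 150.43708316  10.        ]
mug [747.13363743 -36.74158881  85.        ] [752.36761395 -39.8388244   85.        ]  tin [ 479.51977091 -166.87734054  105.        ] [ 483.70059805 -167.337406    105.        ]  cups [708.92209057 240.15374319 108.        ]
```

Run:
```python
from h import *; from bench import imaging,bot
import pickle
bot.move_ptp([500,100,340],[-np.pi,0,np.pi/2]); bot.grip(0.0,30); bot.dwell(.3)
m=imaging.camera_model("wrist"); im=imaging.capture("wrist")
cv2.imwrite("pics/w1.png",im); pickle.dump(m,open("w1.pkl","wb")); print(m["position"],m["rotation"],bot.get_state()["t"],bot.get_state()["contact_force"])
```

```text
[499.4379405  185.6860796  483.34649133] [-0.33593204  0.00049253 -0.00137707] 1.9333 [ 0.21056951 -0.00539475 -0.28943276]
```

View pics/w1.png

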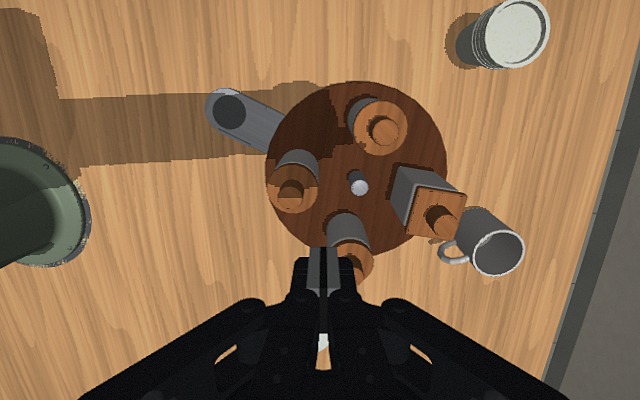

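Run:
```python
import cv2
im=cv2.imread("pics/w1.png")[70:280,190:470]; cv2.imwrite("pics/w1z.png",cv2.resize(im,None,fx=2.8,fy=2.8,interpolation=cv2.INTER_CUBIC))
```

```text
(no output)
```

View pics/w1z.png

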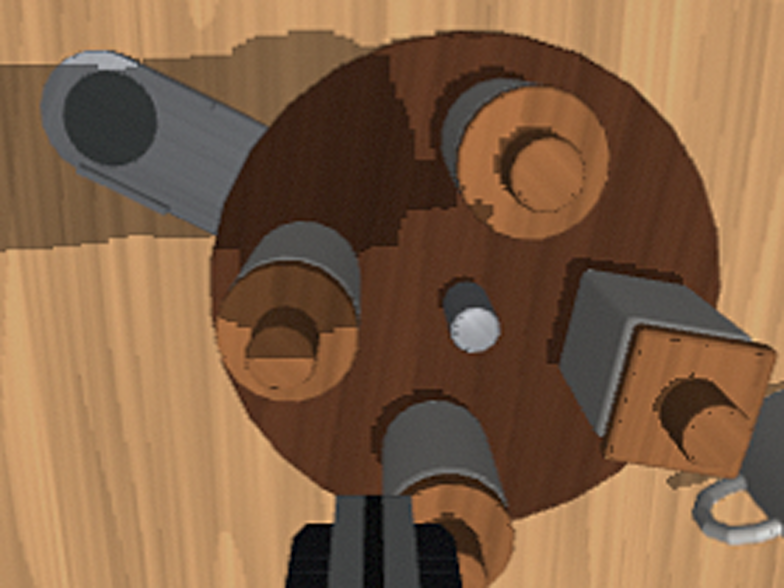

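Run:
```python
from h import *; import pickle
m=pickle.load(open("w1.pkl","rb"))
f=lambda u,v:(190+(u+.5)/2.8-.5,70+(v+.5)/2.8-.5)
im=cv2.imread("pics/w1.png"); hsv=cv2.cvtColor(im,cv2.COLOR_BGR2HSV)
# disc rim by hand picks over the visible arc
picks=[(212,270),(230,195),(275,118),(340,62),(400,40),(470,31),(540,40),(610,75),(665,125),(702,185),(718,250),(290,450),(250,390)]
P=np.array([onz(m,f(*p),28)[:2] for p in picks])
from scipy.optimize import least_squares
r=least_squares(lambda x:np.hypot(*(P-x[:2]).T)-x[2],[548,60,135],loss="soft_l1"); print("disc",r.x,np.round(r.fun,1))
h=onz(m,f(475,331),50);h2=onz(m,f(475,331),78);print("hub",h,h2)
K={n:onz(m,f(*p),z)[:2] for n,p,z in(("sq170",(715,435),170),("sq168",(715,435),168),("r1",(548,174),160),("r2",(283,367),160))}
c=r.x[:2]
for n,k in K.items(): print(n,k,np.hypot(*(k-c)),np.degrees(np.arctan2(*(k-c)[::-1])))
T={n:onz(m,f(*p),z) [:2] for n,p,z in(("u1",(140,63),16),("u2",(265,126),16),("l1",(80,167),16),("l2",(213,235),16),("d",(110,117),10))}
for n,k in T.items(): print(n,k,np.hypot(*(k-c)),np.degrees(np.arctan2(*(k-c)[::-1])))
for a,b in(("u1","u2"),("l1","l2")): print(np.degrees(np.arctan2(*(T[a]-T[b])[::-1])))
```

```text
disc [546.69489978  60.96159555 130.64553336] [ 1.4  0.   0.5  1.5 -0.1 -0.6 -0.5 -1.6 -0.9  1.   2.4 -0.3 -3.7]
hub [550.56248025  47.27269321  50.        ] [547.25914876  56.21605584  78.        ]
sq170 [630.01825044  43.73398268] 85.08567100577515 -11.681653219439971
sq168 [630.85170678  42.82794351] 86.08831221919993 -12.159867279002192
r1 [561.59636224 141.17999298] 81.59071559007064 79.47661962061547
r2 [464.59247409  68.03137624] 82.40625039369898 175.0784419023762
u1 [383.24530142 176.53914131] 200.18476538041037 144.73532371963387
u2 [444.31723716 145.62758266] 132.8514778870637 140.40936469821
l1 [347.92808855 125.48131877] 208.9761707314108 162.01656541078046
l2 [414.66828196  89.6875612 ] 135.11553913916813 167.72506297302328
d [364.12107422 150.01842143] 203.1362104993034 153.99756089171782
153.15374881574206
151.79467942422403
```

Run:
```python
from h import *; from bench import imaging,bot,solve_ik
C=np.array([547.3,56.0]); yaw0=np.radians(-8.8)
for a in np.radians([-8.8,30,70,110,152.7]):
    p=C+85*np.array([np.cos(a),np.sin(a)]); q=solve_ik([*p,134],[-np.pi,0,a]); print(None if q is None else np.round(q,2))
k=[631,43]
bot.move_ptp([*k,195],[-np.pi,0,yaw0]); bot.dwell(.2)
print(bot.get_state()["tcp_pos"],bot.get_state()["contact_force"])
print(bot.movel([*k,172],max_speed=40,threshold=10)); s=bot.get_state();print(s["tcp_pos"],s["contact_force"])
print(bot.movel([*k,153],max_speed=12,threshold=22)); s=bot.get_state();print(s["tcp_pos"],s["contact_force"],s["t"])
bot.dwell(.3); s=bot.get_state();print(s["tcp_pos"],s["contact_force"],s["t"])
cv2.imwrite("pics/side2.png",imaging.capture("side")); cv2.imwrite("pics/sc2.png",imaging.capture("scene")[100:300,200:460].repeat(3,0).repeat(3,1))
```

```text
[-0.05  0.55 -0.1   0.92  0.   -3.04]
[ 0.04  0.54 -0.11  0.92  0.    2.66]
[ 0.11  0.48 -0.22  0.87  0.    2.03]
[ 0.12  0.39 -0.37  0.81  0.    1.34]
[ 0.05  0.3  -0.51  0.76  0.    0.52]
[631.02391281  43.01548642 195.06637026] [-0.12389394 -0.03273123 -0.8690695 ]
False
[631.04098131  42.982187   171.98192135] [-0.2525194  -0.47148449  0.26618052]
True
[631.13671797  43.08046686 160.0015317 ] [-0.29739713 -0.02947175  5.50697677] 7.8417
[631.18460772  43.06925603 160.0649965 ] [-0.70917851  0.27809861  5.06068178] 8.1417
```

View pics/side2.png

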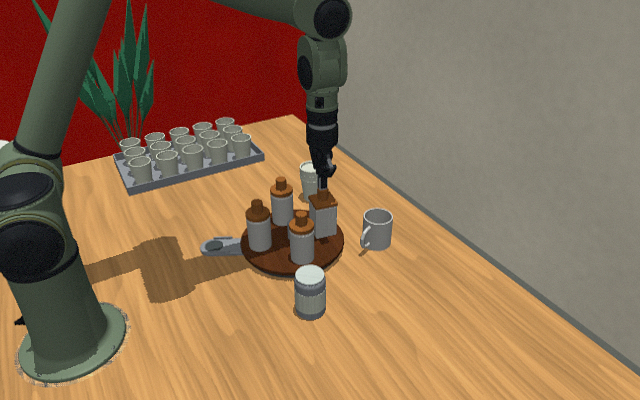

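Run:
```python
from h import *; from bench import imaging,bot,solve_ik
C=np.array([547.3,56.0]); a0=np.radians(-8.8); y=a0+np.pi
k=[631,43]
bot.movel([*k,200],max_speed=120)
bot.move_ptp([*k,200],[-np.pi,0,y]); bot.grip(1.0,40)
print(bot.get_state()["qpos"])
cv2.imwrite("pics/w3.png",imaging.capture("wrist")); cv2.imwrite("pics/side3.png",imaging.capture("side")[130:330,180:440].repeat(3,0).repeat(3,1))
print(bot.get_state()["t"])
```

```text
[-4.85853105e-02  4.99588930e-01 -7.58115547e-03  1.06359955e+00
 -2.03685770e-06  1.05022647e-01]
12.2667
```

View pics/side3.png

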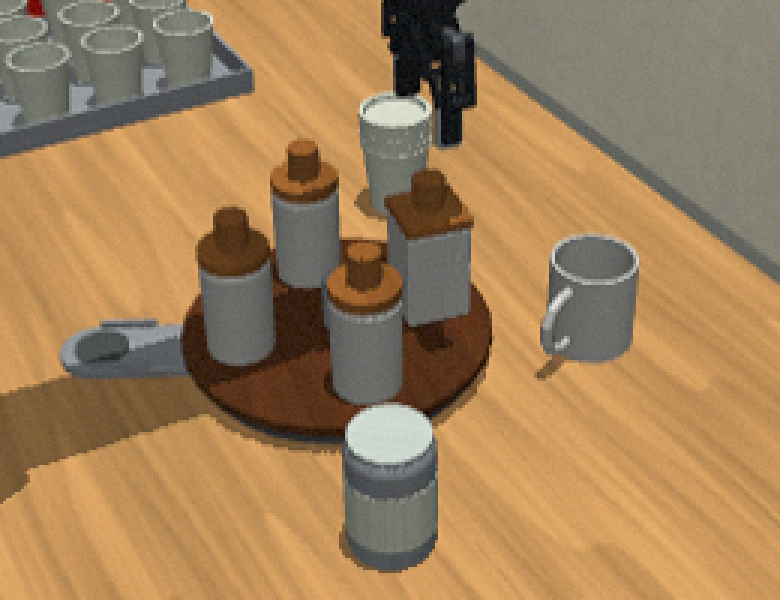

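View pics/w3.png

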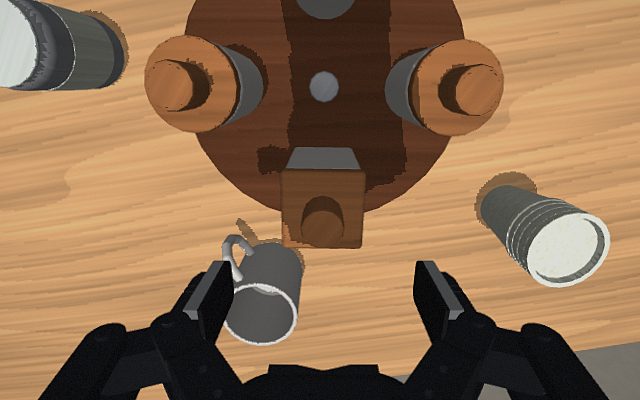

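The lid is seated: no gasket shows, and contact stopped dead at z = 160. The jaws are square to the canister, whose knob is near pixel (322,222). Next I grip the knob and turn.

Run:
```python
from h import *; from bench import imaging,bot,solve_ik
C=np.array([547.3,56.0]); a0=-8.8; a1=152.7; R=84.5
P=lambda a:[*(C+R*np.array([np.cos(np.radians(a)),np.sin(np.radians(a))])),134]
k=[631,43]
print(bot.movel([*k,134],max_speed=80,threshold=15))
bot.grip(0.0,40); s=bot.get_state();print(s["tcp_pos"],s["contact_force"],s["opening"],s["t"])
for i,a in enumerate(np.linspace(a0,a1,15)[1:]):
    bot.movel(P(a),[-np.pi,0,np.radians(a)+np.pi],max_speed=45)
    s=bot.get_state()
    if i%3==1 or i==13: print(round(a,1),s["tcp_pos"],np.round(s["contact_force"],1),round(s["t"],2))
    if np.linalg.norm(s["contact_force"])>40: print("stop",a);break
bot.dwell(.3);s=bot.get_state();print(s["contact_force"],s["opening"],s["t"])
for n in("scene","side","wrist"):
    cv2.imwrite(f"pics/{n}4.png",imaging.capture(n))
```

```text
False
[631.13764831  42.84495792 134.44763624] [-1.90173433 -0.64886855  3.45281039] 0.31204700036288385 13.8083
14.3 [629.77414147  76.5254736  134.40990391] [ 0.9 -0.5  5.6] 14.86
48.9 [603.71629603 119.46721229 134.42571022] [ 2.4 -0.1  5.2] 16.43
83.5 [557.76479349 139.9195913  134.37860009] [2.7 0.2 5.3] 18.01
118.1 [508.55382906 130.60017966 134.39007707] [2.  0.8 6.7] 19.58
152.7 [473.43547274  95.05018875 134.39028852] [3.8 1.2 5.5] 21.16
[4.05502684 0.25287721 6.06397804] 0.3159652260757364 21.4583
```

View pics/side4.png

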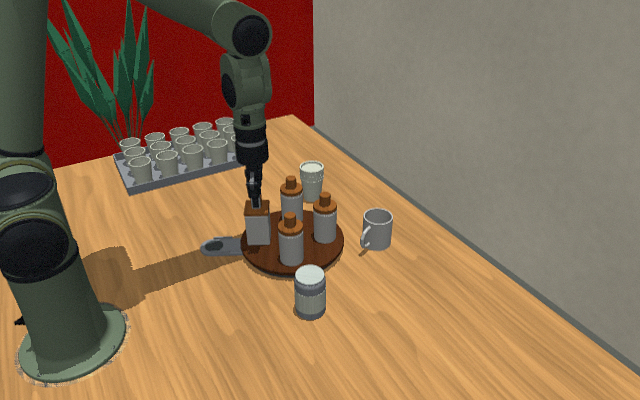

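View pics/wrist4.png

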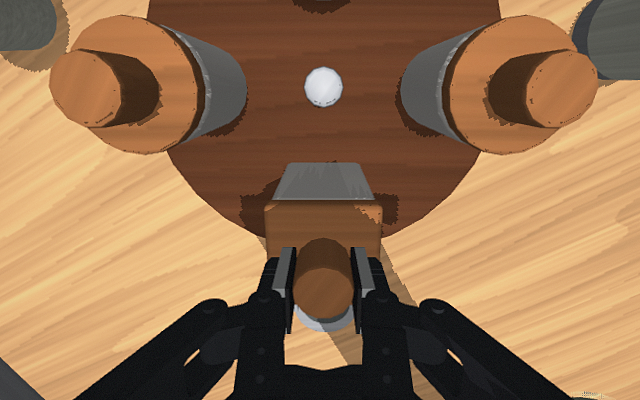

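View pics/scene4.png

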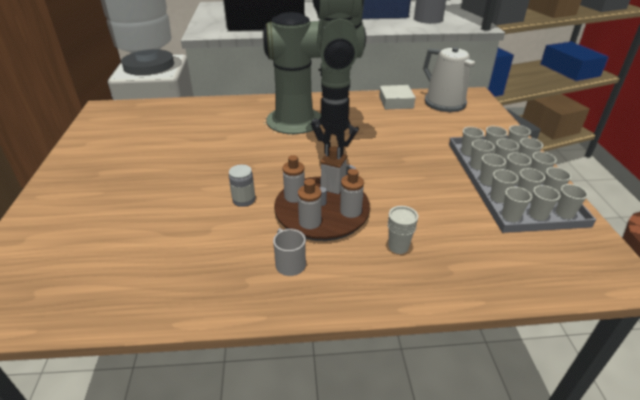

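Run:
```python
from h import *; from bench import imaging,bot
im=cv2.imread("pics/side4.png"); cv2.imwrite("pics/side4z.png",cv2.resize(im[160:280,190:350],None,fx=4.5,fy=4.5,interpolation=cv2.INTER_CUBIC))
m=imaging.camera_model("wrist"); w=cv2.imread("pics/wrist4.png")
hsv=cv2.cvtColor(w,cv2.COLOR_BGR2HSV)
for r in (312,316,320,324,328):
    g=[u for u in range(285,362) if hsv[r,u,1]<60 and hsv[r,u,2]>110]; print(r,min(g,default=0),max(g,default=0))
    if g: a,b=onz(m,(min(g),r),12),onz(m,(max(g),r),12); print(a[:2],b[:2],"mid angle",np.degrees(np.arctan2(*((a+b)[:2]/2-[547.3,56])[::-1])))
print("hub",onz(m,(323.5,87.5),78))
for n in("scene","side"):
    p=cv2.imread(f"pics/{n}0.png");q=cv2.imread(f"pics/{n}4.png")
    for b in ((225,160,260,210),(270,228,310,275),(385,205,420,255)) if n=="scene" else ((290,262,330,322),(358,205,396,252)):
        print(n,np.abs(p[b[1]:b[3],b[0]:b[2]].astype(int)-q[b[1]:b[3],b[0]:b[2]]).mean())
```

```text
312 296 352
[369.57532997 180.16884329] [343.6051663  130.12404417] mid angle 152.5309197060874
316 297 352
[364.78835446 181.67933389] [339.14340248 132.265839  ] mid angle 152.66454390496583
320 300 351
[359.01513936 181.39715757] [335.10327414 135.33364485] mid angle 152.92335832887153
324 304 347
[352.70816802 180.20405814] [332.43896374 141.15714729] mid angle 152.9184571787384
328 310 341
[345.38520642 177.17199165] [330.69366898 148.86956609] mid angle 152.9137281509716
hub [547.00014815  56.94759985  78.        ]
scene 1.2245714285714286
scene 1.2276595744680852
scene 1.3047619047619048
side 4.405555555555556
side 3.1724524076147818
```

View pics/side4z.png

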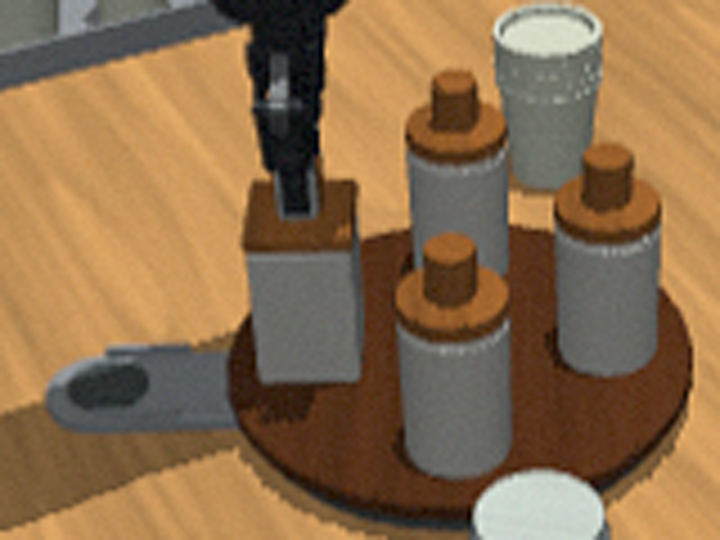

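The canister is in line with the tongue: the measured front is 152.5–152.9° against the 152.7° I turned to. The lid is flush and the bystanders have not moved, so I'm handing it in while gripping.

Run:
```python
from bench import bot
s=bot.get_state();print(s["t"],s["contact_force"],s["opening"],abs(s["joint_velocities"]).max())
print(bot.sign_off())
```

```text
21.6083 [4.41146245 0.60082406 6.05505628] 0.31011783213024524 0.002771054704737516
the job is handed in; nothing more can be done
None
```

I pressed the lid home and turned the carousel until the square canister stood at the front. I handed the job in at 21.6 s, still holding the knob; sign-off gives no verdict.

- **Lid:** I pressed the knob with closed fingers until it stopped dead at z = 160.0 mm, the fully home height. No gasket showed in the pictures taken after the press and after the turn, and the tool was still pushing down with about 6 N at the end.
- **Turn:** I gripped the knob at the 40 N setting and turned it anticlockwise by about 161.5° to a bearing of 152.7°. In the last wrist picture the spoon rest's midline measured 152.5–152.9°, which is under 1 mm of error at 85 mm radius.
- **Holding:** The arm was still, with every joint below 0.003 rad/s. The fingers stood at an opening of 0.31 on the knob.
- **Bystanders:** The mug, cups and tin looked the same before and after in the scene view, and no move went near them. The side view showed somewhat larger pixel differences around the mug and tin. I saw no shift there and put it down to shadow and image noise.
- **What disagreed:** My first circle fit of the disc rim came out poorly, with a 130.6 mm radius instead of 135 and the centre about 5 mm off. I used the centre from the hub and knobs instead, and the last picture confirmed it to about 1 mm.

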